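Index and lock a satellite deck plate

TASK

On the indexing fixture, turn the round aluminium deck plate on its spindle by pushing the brass standoffs near its edge, until its one deep notch faces the index bolt. Then push the sprung bolt fully into the notch by its upright handle and swing the handle over sideways into the pocket of the J-shaped slot, so that the bolt stays in when you let go. Leave the plate lying flat on its seat, do not knock the dial gauge, and leave the other things on the bench where they are.

Things in the scene. Friction and masses are not known exactly. Their poses are not given: they have to be found in the camera images.
- fixture: dark steel indexing fixture, fixed at any heading; origin on the bench under the spindle axis, z up, +x from the spindle to the index bolt. Base 10 mm thick, x -80 to 160, y -80 to 80 mm, plus a ledge on +y (x -60 to 30, to y 138) and a gauge foot on -y (x -75 to -5, to y -138). Plate seat at z 22 mm, spindle 22 mm diameter up to z 40. Bolt bracket x 80 to 152, y -20 to 34, up to z 59
- slot_end (a point): spindle end of the J slot's straight lane, on top of the steel gate plate that covers the bolt bracket (at x 101, y 0, z 59 mm of the fixture): the handle's 8 mm stem stands here with the bolt fully in. From here a branch runs to the fixture's +y; past a 2 mm wide lip it widens 3.5 mm back towards +x, which is the holding pocket
- plate_center (a point): centre of the round aluminium plate, half-way up; z up, +x towards the deep notch. 130 mm diameter, 12 mm thick (top at z 34 mm), 0.3 to 0.55 kg, loose on the seat, 26 mm bore round the spindle (2 mm play). Turns with dry friction, 1 to 2 N at a standoff, and stays put. Rim: one straight notch 16 mm wide, 23 mm deep, and two shallow cuts 5 mm deep, 27 mm wide, that do not take the bolt
- notch (a point): point in the middle of the deep notch, half-way up the plate, 60 mm from the plate's centre (5 mm inside the rim)
- standoff1 (a point): middle of brass standoff 1 of 3, screwed upright into the plate 50 mm from its centre, 75 degrees anticlockwise (from above) from the deep notch; 10 mm diameter, 30 mm tall, from z 34 to 64 mm
- standoff2 (a point): middle of brass standoff 2 of 3, screwed upright into the plate 50 mm from its centre, 165 degrees anticlockwise (from above) from the deep notch; 10 mm diameter, 30 mm tall, from z 34 to 64 mm
- standoff3 (a point): middle of brass standoff 3 of 3, screwed upright into the plate 50 mm from its centre, 270 degrees anticlockwise (from above) from the deep notch; 10 mm diameter, 30 mm tall, from z 34 to 64 mm
- bolt (a joint): travel of the index bolt towards the spindle, 0 (out) to 0.024 m (fully in). A spring pushes it out with 3 N at 0, 8 N at full travel: it snaps back to 0 unless held in the slot's pocket, where it rests at about 0.016. The plain rim or a shallow cut stops it before 0.012; only the deep notch lets it in
- handle (a joint): swing of the handle about the bolt's axis: 0 upright, positive towards the fixture's +y, at most 0.64 rad. The slot lets it swing only with the bolt in by 0.0195 m or more; beyond about 0.5 rad its stem is past the lip and, when let go, the spring draws it back 4 to 8 mm into the pocket, which holds it. Little friction
- handle_grip (a point): middle of the handle's black upright knob, a cylinder 16 mm diameter and 26 mm tall along the stem; 70 mm from the bolt's axis, which lies 28 mm above the bench; at rest 125 mm from the spindle along the fixture's +x, 98 mm above the bench. Grip it across the fixture's x
- bolt_tip (a point): round tip of the 10 mm bolt rod, on the axis, 28 mm above the bench; 70 mm from the spindle at rest
- gauge: dial gauge parked on the fixture: a dial 44 mm diameter, 16 mm thick (its axis along the fixture's x), centred 135 mm above this origin, top 157 mm above it, on an upright 12 mm post; origin at the foot of the post, on the fixture's base at x -45, y -105 mm of the fixture. Fixed; do not knock it
- screw_jar: closed glass jar of screws, 34 mm diameter, 50 mm tall, on the fixture's ledge; origin under its centre
- spare_standoff: loose brass standoff standing on the fixture base beside the bolt bracket, 12 mm diameter, 25 mm tall; origin under its centre
- black_tape: roll of black tape lying flat, 64 mm diameter, 19 mm tall; origin under its centre
- white_tape: roll of white tape lying flat, 50 mm diameter, 19 mm tall; origin under its centre
- pliers: pliers with red grips lying flat, 12 mm high; origin at the pivot, jaws 50 mm towards its +x, grips 92 mm towards its -x and up to 52 mm apart over their outsides
- flux_bottle: small white bottle with a black cap, 34 mm diameter, 95 mm tall, standing; origin under its centre
- screwdriver: screwdriver lying along its own x axis, 160 mm long, handle to -x; origin about its middle
Mind the look-alikes: they are no part of the job. What is meant by the part that bears plate_center is not brown, and is the smaller of those in its own colour.

How it is judged:
On the way, in this order (a step that is already met when the one before it is completed fails the run):
1. the plate is turned until its deep notch faces the bolt (y of notch in the frame of fixture between -0.007 and 0.007 m and x of notch in the frame of fixture above 0.05 m), for 0.1 s.
2. the bolt is pushed into the notch and its handle swung over (all of step 1 and value of joint bolt above 0.013 m and value of joint handle above 0.42 rad), for 0.1 s.
At the end, for the whole second after the job is handed in: the plate lies flat on its seat (within 2.5 mm in height, 0.05 rad in tilt) round the spindle, its deep notch at the bolt (within 7 mm sideways), the bolt is in the notch and has settled back into the slot's pocket (travel 13 to 17.5 mm, handle swung by more than 0.42 rad) and stays there, at rest (all of step 2 and value of joint bolt below 0.0175 m and z of plate_center in the frame of fixture between 0.0255 and 0.0305 m and angle between plate_center's own z axis and vertical below 0.05 rad and horizontal distance between plate_center and fixture below 0.006 m and velocity of joint bolt below 0.01 m/s and velocity of joint handle below 0.1 rad/s); the robot touches nothing.
It fails at once if one of the other loose things on the bench is moved by more than 25 mm (distance of any of screw_jar, spare_standoff, black_tape, white_tape, pliers, flux_bottle, screwdriver from where it was at the start of the episode above 0.025 m).
It fails at once if the fixture's dial gauge is knocked (the dial or post touched with more than 10 N) (contact force between gauge and the arm above 10 N or contact force between gauge and the fingers above 10 N).
It also fails if it takes over 72 s, if anything falls off the work surface, if the arm or the gripper's body presses on something with over 40 N, if the wrist force passes 120 N, or if a joint passes its speed limit or range.

ROBOT

A 6-joint arm with a two-finger parallel gripper is mounted at the origin on the work surface. World frame = base frame: x ahead of the robot, y to its left, z up, the work surface at z = 0. Lengths are in m, angles in rad, forces in N, time in s.
With the tool pointing down it reaches from about 0.425 to 0.95 m from the base axis. Payload 3.5 kg.
Tool frame: the origin (TCP) lies at the very end of the fingers, on their centre line; the grasp point (between the pads) lies 19 mm behind it; z points along the fingers, y is the line along which they close (so a half turn about z gives the same grasp; the last joint's range is limited). The gripper opens to 85 mm and grips with 20 to 120 N. Pads are 22 mm wide; open, the fingers measure 114 mm over their backs; the gripper's body (76 mm by 85 mm) begins 54 mm behind the grasp point. The pads swing forward as they close: fully open they stand 13 mm farther back than shut.
Start: joints at [-1.371, 0.286, 1.577, -0, 1.279, -0.15], TCP at [0.231, -0.634, 0.231] pointing down, gripper open.
Joint ranges: [-2.77, 2.77], [-0.9, 2.22], [0.21, 2.48], [-1.53, 4.67], [0.24, 2.81], [-2.84, 2.84]. Speed limits (rad/s): [2.79, 2.79, 3.14, 3.14, 3.14, 3.14].

INTERFACE

Orientations are given as a unit quaternion [x, y, z, w].
In Python, from plant import ctrl gives the robot as it stands.
- The arm moves only by the tool carry_out, never from a script. Its argument "deltas" is one flat list of numbers, 6 for each row, row after row: the shift along the tool's x, y, z in m, then the turn, a rotation vector about the tool's x, y, z in rad. A call has 1 to 5 rows; each row is the pose to reach, as a shift and turn from the pose commanded when the call began, along the tool's axes at that moment; what a row does not reach only later rows make up. A row lasts 1/8 s, in which the tool goes at most 62.5 mm and 10.7 degrees, less where a joint would pass 70% of its speed; a pose out of reach is approached as far as the arm can. A call with a gripper value outside its range is refused whole. "grip" is the opening in per cent of the stroke, from 0 (shut) to 100 (fully open), set as the call begins (left out, the last holds). The fingers move at their own pace and stop on an object; "grip_force" is the grip in N (left out, the last holds). Time passes only in rows, so rows that repeat a pose let the fingers close. It gives the time, the measured TCP pose, the force, the opening and the grip force at its end, in the units of the state.
- ctrl.get_state(): the state, without advancing time (a new reading comes with each control period).
- ctrl.read_camera(name): name is "scene" or "top" or "wrist"; returns (picture, depth): 420x560x3 uint8, red, green, blue; 420x560 float32, m along the optical axis (not along the pixel's ray), 0 where there is no reading.
- ctrl.camera_model(name): a dict with "intrinsics" (3x3 intrinsics, pixels), "extrinsics" (4x4, takes a point from world to camera coordinates); the wrist camera has in their place "hand_eye" (4x4, takes a point from camera to tool coordinates, whose origin is the TCP and whose axes are the flange's). Camera axes: x right, y down, z forward; pixel columns grow to the right and rows downward; lengths in m; the calibration is good to about 2 mm. The wrist camera is an equidistant fisheye: a pixel r from the principal point sees the ray r / f radians off the axis. A picture is of the moment at which its call begins: read the wrist's pose just before it. camera_model takes no time and is no camera call.
- ctrl.sign_off(): hands the job in; it is judged then, once.
Trained networks look in the newest picture that a camera, given by its name, has taken for a name from the list of things; names that differ only in an ending like _2 or _b are one class to them, and where a whole thing is asked for, a point or a joint stands for the part that bears it (a point fixed in the world has none). Each returns a list of dicts, best first, with "score" (0 to 1); they miss things now and then, are a little off and sometimes report something else, mostly with a low value. They report only what shows in the picture. A call takes as long as a camera call. They do not tell look-alikes from the thing itself.
- ctrl.find_in(camera, query): "uv" ([column, row] in pixels, amid what is visible of it).
The state is a dict: "time": time; "qpos": joint angles; "dq": joint speeds; "joint_efforts": joint torques, N m; "eef_pos": TCP position; "tcp_rot": TCP orientation; "contact_force": force on the tool from outside, world axes, zero at the start; "wrist_torque": the same for the moment, N m; "opening": opening from 0.0 (shut) to 1.0 (fully open); "finger_force": force on a finger pad.
Only numpy, scipy, OpenCV 4.12 (cv2) and the standard library are available. Lean on these libraries where they do the work, as an engineer would, in place of code of your own. Each camera call takes 0.05 s, during which the arm holds its last target. There are 200 camera calls.

## Working session

There is one attempt and no reset: what is moved stays moved. The work goes in short steps, Python scripts to look and compute and a tool call to move; the robot and the scene stay as the last step left them, time stands still between calls to the robot, and variables do not carry over. Pictures are saved under pics/ and viewed, at most 10 in all, crops included, and the job is handed in when it is done.

Besides the shell and the picture viewer there is one more tool, called after "Request:" as name(argument=value, ...) on one line, values as JSON. carry_out: Moves the arm, as the interface text tells. Its arguments: {"type":"object","properties":{"deltas":{"type":"array"},"grip":{"type":"number"},"grip_force":{"type":"number"}},"required":["deltas"]}

```bash
mkdir -p pics
cat > h.py <<'E'
import numpy as np, cv2
from plant import ctrl
from scipy.spatial.transform import Rotation as R
def save(im,n): cv2.imwrite('pics/'+n,im[:,:,::-1])
def px2w(cam,uv,depth=None,z=None):
    m=ctrl.camera_model(cam);K=np.array(m['intrinsics']);T=np.linalg.inv(np.array(m['extrinsics']))
    r=np.linalg.inv(K)@np.array([uv[0],uv[1],1.]); o=T[:3,3]; d=T[:3,:3]@r
    s=depth if depth is not None else (z-o[2])/d[2]
    return o+s*d
def w2px(cam,p):
    m=ctrl.camera_model(cam);K=np.array(m['intrinsics']);E=np.array(m['extrinsics'])
    c=E[:3,:3]@np.array(p)+E[:3,3];q=K@c;return q[:2]/q[2]
E
python3 - <<'E'
from h import *
for c in ['top','scene']:
    im,d=ctrl.read_camera(c);save(im,c+'0.png')
    for q in ['fixture','slot_end','plate_center','notch','standoff1','standoff2','standoff3','handle_grip','gauge','bolt_tip','screw_jar','spare_standoff']:
        for r in ctrl.find_in(c,q)[:3]:
            u,v=map(int,r['uv']);z=d[v,u]
            print(c,q,round(r['score'],2),(u,v),np.round(px2w(c,(u,v),z),3) if z>0 else None)
print(ctrl.get_state()['time'])
E
```

```text
top fixture 0.62 (306, 232) [ 0.536 -0.016  0.036]
top slot_end 0.86 (307, 233) [ 0.537 -0.019  0.01 ]
top plate_center 0.7 (186, 334) [0.323 0.245 0.019]
top plate_center 0.62 (282, 223) [0.557 0.036 0.033]
top plate_center 0.61 (156, 196) [ 0.629  0.319 -0.003]
top notch 0.92 (154, 193) [0.633 0.321 0.011]
top notch 0.8 (185, 330) [0.332 0.247 0.019]
top standoff1 0.75 (280, 221) [0.56  0.04  0.039]
top standoff1 0.75 (187, 328) [0.335 0.246 0.001]
top standoff1 0.68 (153, 194) [0.631 0.323 0.011]
top standoff2 0.75 (280, 221) [0.56  0.04  0.039]
top standoff2 0.75 (187, 328) [0.335 0.246 0.001]
top standoff2 0.68 (153, 194) [0.631 0.323 0.011]
top standoff3 0.75 (280, 221) [0.56  0.04  0.039]
top standoff3 0.75 (187, 328) [0.335 0.246 0.001]
top standoff3 0.68 (153, 194) [0.631 0.323 0.011]
top handle_grip 0.6 (337, 229) [ 0.532 -0.076  0.102]
top gauge 0.81 (247, 255) [0.476 0.104 0.166]
top bolt_tip 0.61 (340, 227) [ 0.535 -0.081  0.11 ]
top screw_jar 0.64 (278, 163) [0.684 0.043 0.06 ]
top screw_jar 0.27 (247, 255) [0.476 0.104 0.166]
scene fixture 0.77 (236, 229) [ 0.584 -0.01
[... 723 characters left out ...]
[0.581 0.051 0.031]
scene standoff3 0.85 (404, 324) [0.608 0.324 0.001]
scene standoff3 0.81 (403, 179) [0.32  0.224 0.008]
scene standoff3 0.78 (270, 242) [0.581 0.051 0.031]
scene handle_grip 0.65 (218, 183) None
scene handle_grip 0.65 (266, 242) [0.582 0.043 0.028]
scene gauge 0.69 (216, 181) [ 0.545 -0.075  0.101]
scene gauge 0.63 (324, 186) [0.503 0.114 0.151]
scene bolt_tip 0.64 (215, 182) [ 0.546 -0.077  0.098]
scene bolt_tip 0.16 (270, 238) [0.577 0.049 0.039]
scene screw_jar 0.76 (237, 285) [0.692 0.044 0.058]
scene screw_jar 0.58 (235, 224) [ 0.563 -0.033  0.006]
scene spare_standoff 0.36 (271, 238) [0.575 0.05  0.036]
scene spare_standoff 0.36 (306, 302) [ 0.645  0.154 -0.002]
1.3
```

View pics/top0.png

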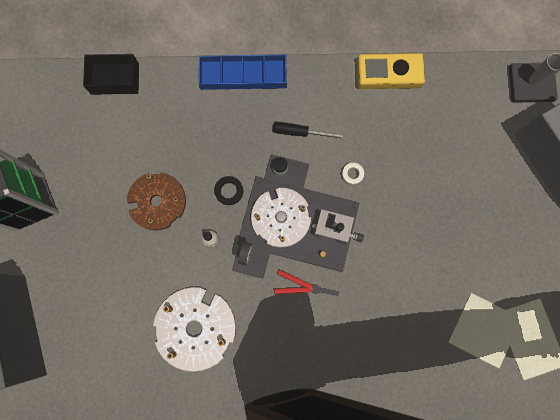

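Run:
```python
import cv2
a=cv2.imread('pics/top0.png')[150:290,210:390]
cv2.imwrite('pics/crop.png',cv2.resize(a,None,fx=4.2,fy=4.2,interpolation=cv2.INTER_CUBIC))
```

```text
(no output)
```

View pics/crop.png

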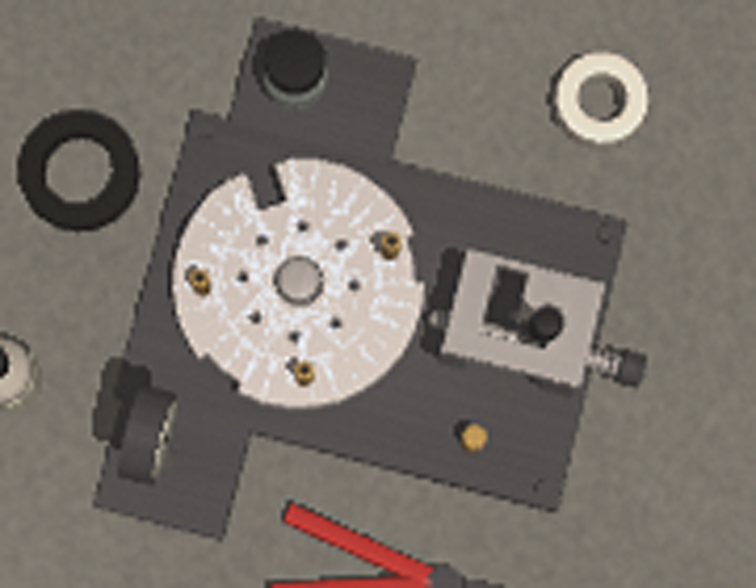

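Three discs could be the plate: brown at (156,200), large aluminium at (194,329), and small aluminium on the fixture's spindle at (281,217). The one meant is the last: not brown, and the smaller of the aluminium pair. The crop confirms it, with the spindle at its centre, the deep notch pointing up (crop 265,185), and the bolt bracket to the right.

Run:
```python
from h import *
def P(c,z): return px2w('top',(c[0]/4.2-.38+210,c[1]/4.2-.38+150),z=z)
S=P((299,280),.04);k=P((546,322),.111);e=P((632,368),.028)
so=[P(c,.064) for c in [(198,278),(302,371),(389,242)]]
n=P((268,192),.034)
C=np.mean([so[1],so[1]],0)
print('spindle',S,'knob',k,'rodend',e)
ang=lambda a,b:np.degrees(np.arctan2(*(b-a)[1::-1]))
print('yaw by knob',ang(S,k),np.linalg.norm((k-S)[:2]),'rod',ang(S,e))
for s in so: print(s,np.linalg.norm((s-S)[:2]),ang(S,s))
print('notch',ang(S,n))
s=ctrl.get_state();M=R.from_quat(s['tcp_rot']).as_matrix();print(s['eef_pos'],M.round(3))
im,d=ctrl.read_camera('scene')
```

```text
spindle [0.57056716 0.03839699 0.04      ] knob [ 0.53648719 -0.08043307  0.111     ] rodend [ 0.52346836 -0.13334877  0.028     ]
yaw by knob -106.0026690753229 0.12362050449794851 rod -105.33552365758625
[0.56853686 0.08943628 0.064     ] 0.051079647366240495 92.27797732413352
[0.52036907 0.03769658 0.064     ] 0.05020296846559687 -179.20060872105253
[ 0.58540489 -0.00746368  0.064     ] 0.048201242561145975 -72.07156902308607
notch 17.867176475540777
[ 0.23136809 -0.63408911  0.23131626] [[ 0.939  0.343 -0.   ]
 [ 0.343 -0.939  0.   ]
 [ 0.    -0.    -1.   ]]
```

```bash
cat >> h.py <<'E'
def pose(x,y,z,th,tilt=0):
    "tool down, tool y at world angle th (deg); tilt (rad) about tool y"
    a=np.radians(th);Y=np.array([np.cos(a),np.sin(a),0]);Z=np.array([0,0,-1.]);X=np.cross(Y,Z)
    M=R.from_matrix(np.c_[X,Y,Z])*R.from_euler('y',tilt)
    return np.array([x,y,z]),M
def rows(targets,start=None):
    if start is None:
        s=ctrl.get_state();p,M=np.array(s['eef_pos']),R.from_quat(s['tcp_rot'])
    else: p,M=start
    out=[]
    for t in targets:
        q,N=pose(*t); out.append(np.r_[M.inv().apply(q-p),(M.inv()*N).as_rotvec()])
    print([[float(round(v,4)) for v in o] for o in out])
S=np.array([.5705,.0384]);YAW=-105.6
def fx(x,y):
    a=np.radians(YAW);return S+[x*np.cos(a)-y*np.sin(a),x*np.sin(a)+y*np.cos(a)]
def pol(ang,r=.05): return S+r*np.array([np.cos(np.radians(ang)),np.sin(np.radians(ang))])
E
python3 - <<'E'
from h import *
p0=np.array([.231,-.634,.231]);p1=np.r_[pol(92.3),.2]
f=lambda s:(*(p0+(p1-p0)*s),-70+72*s)
rows([f(s) for s in (1/14,2/14,3/14,4/14,5/14)])
rows([f(s) for s in (6/14,7/14,8/14,9/14,10/14)],pose(*f(5/14)))
rows([f(s) for s in (11/14,12/14,13/14,1,1)],pose(*f(10/14)))
E
```

```text
[[0.04, -0.0404, 0.0025, -0.0001, -0.0, -0.0891], [0.0803, -0.0806, 0.0047, -0.0001, -0.0, -0.1788], [0.1207, -0.1208, 0.007, -0.0001, -0.0, -0.2686], [0.161, -0.161, 0.0092, -0.0001, -0.0, -0.3583], [0.2013, -0.2013, 0.0114, -0.0001, -0.0, -0.4481]]
[[0.0538, -0.0188, 0.0022, 0.0, 0.0, -0.0898], [0.1075, -0.0375, 0.0044, 0.0, 0.0, -0.1795], [0.1613, -0.0563, 0.0066, 0.0, 0.0, -0.2693], [0.2151, -0.0751, 0.0089, 0.0, 0.0, -0.359], [0.2688, -0.0938, 0.0111, 0.0, 0.0, -0.4488]]
[[0.0566, 0.0064, 0.0022, 0.0, 0.0, -0.0898], [0.1132, 0.0128, 0.0044, 0.0, 0.0, -0.1795], [0.1698, 0.0193, 0.0066, 0.0, 0.0, -0.2693], [0.2264, 0.0257, 0.0089, 0.0, 0.0, -0.359], [0.2264, 0.0257, 0.0089, 0.0, 0.0, -0.359]]
```

Request:
carry_out(deltas=[0.04,-0.04,0.0025,0,0,-0.09,0.08,-0.08,0.005,0,0,-0.18,0.12,-0.12,0.007,0,0,-0.27,0.16,-0.16,0.009,0,0,-0.36,0.2,-0.2,0.011,0,0,-0.45], grip=26)

```text
time: 1.98
eef_pos: [0.3513, -0.376, 0.2205]
tcp_rot: [0.921, 0.391, 0.0, 0.0]
contact_force: [0.6, 0.0, 0.6]
opening: 0.261
finger_force: 0.0
```

Request:
carry_out(deltas=[0.054,-0.019,0.002,0,0,-0.09,0.108,-0.038,0.004,0,0,-0.18,0.162,-0.056,0.007,0,0,-0.27,0.216,-0.075,0.009,0,0,-0.36,0.27,-0.094,0.011,0,0,-0.45])

```text
time: 2.6
eef_pos: [0.472, -0.1168, 0.2097]
tcp_rot: [0.81, 0.586, 0.0, 0.001]
contact_force: [0.1, -0.3, -0.0]
opening: 0.26
finger_force: 0.0
```

Request:
carry_out(deltas=[0.056,0.006,0.002,0,0,-0.09,0.113,0.013,0.004,0,0,-0.18,0.17,0.019,0.007,0,0,-0.27,0.226,0.026,0.009,0,0,-0.36,0.226,0.026,0.009,0,0,-0.36])

```text
time: 3.22
eef_pos: [0.5681, 0.0909, 0.2001]
tcp_rot: [0.691, 0.723, 0.0, -0.0]
contact_force: [0.3, -0.5, -0.7]
opening: 0.257
finger_force: 0.0
```

```bash
cat >> h.py <<'E'
def wrist_model():
    s=ctrl.get_state();m=ctrl.camera_model('wrist')
    K=np.array(m['intrinsics']);H=np.array(m['hand_eye'])
    T=np.eye(4);T[:3,:3]=R.from_quat(s['tcp_rot']).as_matrix();T[:3,3]=s['eef_pos']
    return K,T@H
def wpx2w(uv,z,KT):
    K,T=KT;x=(uv[0]-K[0,2])/K[0,0];y=(uv[1]-K[1,2])/K[1,1];r=np.hypot(x,y)
    d=T[:3,:3]@np.array([np.sin(r)*x/r,np.sin(r)*y/r,np.cos(r)]);o=T[:3,3]
    return o+(z-o[2])/d[2]*d
def ww2px(p,KT):
    K,T=KT;c=np.linalg.inv(T)@np.r_[p,1];r=np.arctan2(np.hypot(c[0],c[1]),c[2]);k=r/np.hypot(c[0],c[1])
    return np.array([K[0,0]*c[0]*k+K[0,2],K[1,1]*c[1]*k+K[1,2]])
E
python3 - <<'E'
from h import *
KT=wrist_model();im,d=ctrl.read_camera('wrist')
for p in [(*pol(92.3),.064),(*pol(-179.2+1),.064),(*pol(-72.5),.064),(*S,.04),(*fx(.125,0),.111)]:
    q=ww2px(p,KT);print(q)
    cv2.drawMarker(im,tuple(int(round(v)) for v in q),(255,0,255),0,8,1)
save(im,'w1.png')
E
```

```text
[278.65917553 204.7556013 ]
[225.39625776 255.49429083]
[291.46493125 300.40263399]
[278.51787969 246.75276983]
[239.16255143 382.5651214 ]
```

View pics/w1.png

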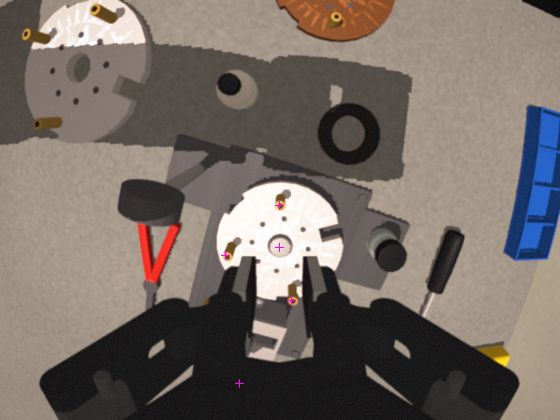

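The wrist view puts the projected standoffs (280,205), (226,255), (292,300) and the spindle (279,247) right on the real ones. The estimate holds, so I descend round standoff 1.

Run:
```python
from h import *
A=pose(*pol(92.3),.041,2.3)
rows([(*pol(92.3),z,2.3) for z in (.15,.1,.07,.041,.041)])
P=lambda a,z=.041:(*pol(a),z,a-90)
rows([P(92.3-a) for a in (8,17,26,35,44)],A)
rows([P(48.3-a) for a in (9,18,27,36,45)],pose(*P(48.3)))
rows([P(3.3-a) for a in (9,18,25,30,33.9)],pose(*P(3.3)))
```

```text
[[-0.0009, 0.001, 0.0501, -0.0006, 0.0003, 0.0018], [-0.0009, 0.001, 0.1001, -0.0006, 0.0003, 0.0018], [-0.0008, 0.001, 0.1301, -0.0006, 0.0003, 0.0018], [-0.0008, 0.001, 0.1591, -0.0006, 0.0003, 0.0018], [-0.0008, 0.001, 0.1591, -0.0006, 0.0003, 0.0018]]
[[-0.0005, 0.007, 0.0, 0.0, 0.0, 0.1396], [-0.0022, 0.0146, 0.0, 0.0, 0.0, 0.2967], [-0.0051, 0.0219, 0.0, 0.0, 0.0, 0.4538], [-0.009, 0.0287, 0.0, 0.0, 0.0, 0.6109], [-0.014, 0.0347, 0.0, 0.0, 0.0, 0.7679]]
[[-0.0006, 0.0078, 0.0, 0.0, 0.0, 0.1571], [-0.0024, 0.0155, 0.0, 0.0, 0.0, 0.3142], [-0.0054, 0.0227, 0.0, 0.0, 0.0, 0.4712], [-0.0095, 0.0294, 0.0, 0.0, 0.0, 0.6283], [-0.0146, 0.0354, 0.0, 0.0, 0.0, 0.7854]]
[[-0.0006, 0.0078, 0.0, 0.0, 0.0, 0.1571], [-0.0024, 0.0155, 0.0, 0.0, 0.0, 0.3142], [-0.0047, 0.0211, 0.0, 0.0, 0.0, 0.4363], [-0.0067, 0.025, 0.0, 0.0, 0.0, 0.5236], [-0.0085, 0.0279, 0.0, 0.0, 0.0, 0.5917]]
```

Request:
carry_out(deltas=[-0.001,0.001,0.05,0,0,0.002,-0.001,0.001,0.1,0,0,0.002,-0.001,0.001,0.13,0,0,0.002,-0.001,0.001,0.159,0,0,0.002,-0.001,0.001,0.159,0,0,0.002])

```text
time: 3.9
eef_pos: [0.566, 0.0854, 0.0389]
tcp_rot: [0.695, 0.719, -0.002, -0.002]
contact_force: [-0.5, -0.1, 0.9]
opening: 0.263
finger_force: 0.0
```

Request:
carry_out(deltas=[0,0,0,0,0,0,0,0,0,0,0,0], grip=17, grip_force=20)

```text
time: 4.15
eef_pos: [0.5698, 0.0864, 0.0434]
tcp_rot: [0.694, 0.72, 0.001, 0.001]
contact_force: [-0.6, 0.4, 0.3]
opening: 0.171
finger_force: 0.0
```

Request:
carry_out(deltas=[-0.0005,0.007,0,0,0,0.14,-0.0022,0.0146,0,0,0,0.297,-0.0051,0.0219,0,0,0,0.454,-0.009,0.0287,0,0,0,0.611,-0.014,0.0347,0,0,0,0.768])

```text
time: 4.78
eef_pos: [0.6038, 0.0742, 0.0427]
tcp_rot: [0.914, 0.405, -0.0, -0.0]
contact_force: [-2.3, 0.7, 0.6]
opening: 0.169
finger_force: 0.9
```

Request:
carry_out(deltas=[-0.0006,0.0078,0,0,0,0.157,-0.0024,0.0155,0,0,0,0.314,-0.0054,0.0227,0,0,0,0.471,-0.0095,0.0294,0,0,0,0.628,-0.0146,0.0354,0,0,0,0.785])

```text
time: 5.4
eef_pos: [0.6204, 0.0399, 0.0426]
tcp_rot: [1.0, 0.025, 0.0, -0.0]
contact_force: [-1.3, 1.7, 0.7]
opening: 0.168
finger_force: 0.8
```

Request:
carry_out(deltas=[-0.0006,0.0078,0,0,0,0.157,-0.0024,0.0155,0,0,0,0.314,-0.0047,0.0211,0,0,0,0.436,-0.0067,0.025,0,0,0,0.524,-0.0085,0.0279,0,0,0,0.592])

```text
time: 6.02
eef_pos: [0.6137, 0.0116, 0.0426]
tcp_rot: [0.964, -0.267, 0.001, -0.001]
contact_force: [0.4, 2.2, -1.4]
opening: 0.172
finger_force: 0.8
```

Run:
```python
from h import *
s=ctrl.get_state();print(s['eef_pos'],s['contact_force'],s['qpos'])
im,d=ctrl.read_camera('top')
a=im[180:260,240:370];save(cv2.resize(a,None,fx=6,fy=6,interpolation=cv2.INTER_CUBIC),'t2.png')
```

```text
[0.61372324 0.01163098 0.04263865] [ 0.36247912  2.19929212 -1.42787055] [-1.46605768e-01  3.70711835e-01  1.84648059e+00  1.30594488e-03
  9.22976942e-01  1.96319499e+00]
```

View pics/t2.png

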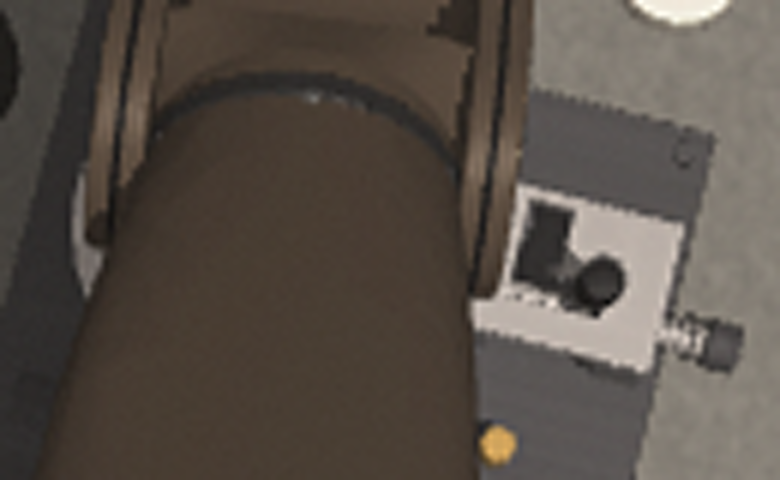

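The top view is blocked by the arm; the knob shows at crop (598,282). I'll check with the wrist camera instead.

Run:
```python
from h import *
K,T=wrist_model()
M=pose(*pol(-30.6),.041,-120.6);H=np.array(ctrl.camera_model('wrist')['hand_eye']);G=np.eye(4);G[:3,:3]=M[1].as_matrix();G[:3,3]=M[0]
KT=(K,G@H);im,d=ctrl.read_camera('wrist')
im=cv2.resize(im,(800,600),interpolation=cv2.INTER_CUBIC)
for p,c in [((*pol(-30.6),.064),(255,0,255)),((*pol(59.4),.064),(255,0,255)),((*pol(164.4),.064),(255,0,255)),((*S,.04),(0,255,0)),((*pol(-105.6,.06),.034),(255,0,0)),((*fx(.07,0),.028),(0,0,255)),((*fx(.125,0),.111),(0,0,255))]:
    q=ww2px(p,KT);print(q*800/560)
    cv2.drawMarker(im,tuple(int(round(v*800/560)) for v in q),c,0,8,1)
save(im,'w2.png')
```

```text
[398.1781923  427.96153418]
[260.55727176 537.70983291]
[429.29195607 618.60833187]
[398.18998204 501.72635546]
[542.59718571 457.07397881]
[561.50155144 442.27835735]
[791.58888888 522.90939367]
```

View pics/w2.png

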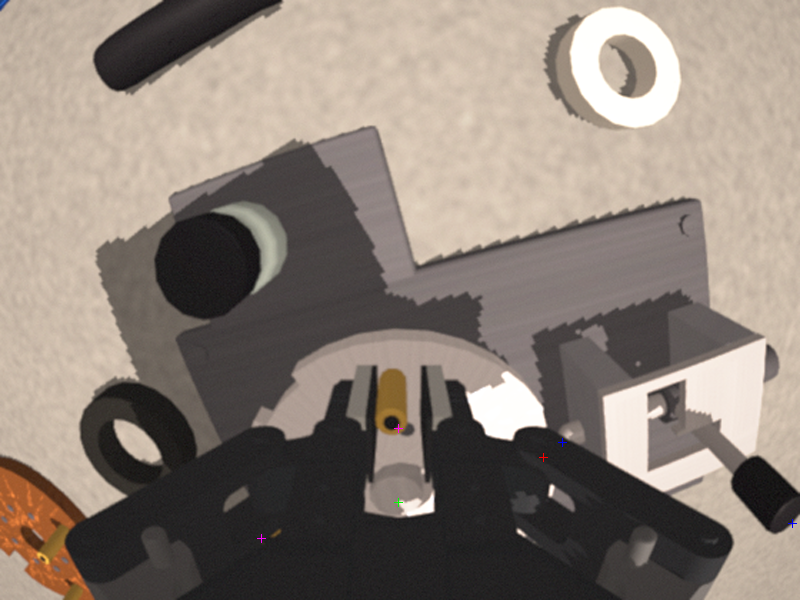

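The standoff top is at (391,422) against a predicted (398,428), so it lags about 2 mm inside the cage. I'll advance 2.5°, then open the gripper and lift to check.

Request:
carry_out(deltas=[0,0.0022,0,0,0,0.04,0,0.0022,0,0,0,0.04])

```text
time: 6.38
eef_pos: [0.613, 0.0094, 0.0423]
tcp_rot: [0.959, -0.285, 0.001, -0.0]
contact_force: [0.4, 1.6, 1.2]
opening: 0.169
finger_force: 0.9
```

Request:
carry_out(deltas=[0,0,0,0,0,0,0,0,0,0,0,0], grip=24)

```text
time: 6.62
eef_pos: [0.6119, 0.0092, 0.0411]
tcp_rot: [0.959, -0.284, -0.0, 0.0]
contact_force: [-0.2, -0.6, 0.0]
opening: 0.241
finger_force: 0.0
```

Request:
carry_out(deltas=[0,0,-0.04,0,0,0,0,0,-0.1,0,0,0,0,0,-0.14,0,0,0,-0.05,0,-0.18,0,0,0,-0.05,0,-0.18,0,0,0])

```text
time: 7.25
eef_pos: [0.5706, 0.0375, 0.2256]
tcp_rot: [0.959, -0.284, 0.003, -0.001]
contact_force: [-0.5, 0.8, -0.6]
opening: 0.24
finger_force: 0.0
```

Run:
```python
from h import *
s=ctrl.get_state();print(s['time'],s['eef_pos'],s['tcp_rot'],s['contact_force'])
KT=wrist_model();im,d=ctrl.read_camera('wrist')
q0=ww2px((*S,.04),KT);print(q0)
im=cv2.resize(im,(800,600),interpolation=cv2.INTER_CUBIC)
for p,c in [((*pol(-30.6),.064),(255,0,255)),((*pol(59.4),.064),(255,0,255)),((*pol(164.4),.064),(255,0,255)),((*S,.04),(0,255,0)),((*pol(-105.6,.06),.034),(255,0,0)),((*fx(.07,0),.028),(0,0,255)),((*fx(.125,0),.111),(0,0,255))]:
    q=ww2px(p,KT);print(q*800/560)
    cv2.drawMarker(im,tuple(int(round(v*800/560)) for v in q),c,0,8,1)
save(im,'w3.png')
```

```text
7.25 [0.57058556 0.03754868 0.22558675] [ 9.58883414e-01 -2.83779526e-01  3.38597301e-03 -5.60831303e-04] [-0.50746389  0.77749776 -0.60553292]
[278.56129033 192.76955624]
[394.63761939 208.82673679]
[324.35157259 286.27380847]
[419.0838456  349.25604068]
[397.94470047 275.38508035]
[476.04678654 250.12119318]
[487.42313145 245.0458363 ]
[598.76632248 242.10634588]
```

View pics/w3.png

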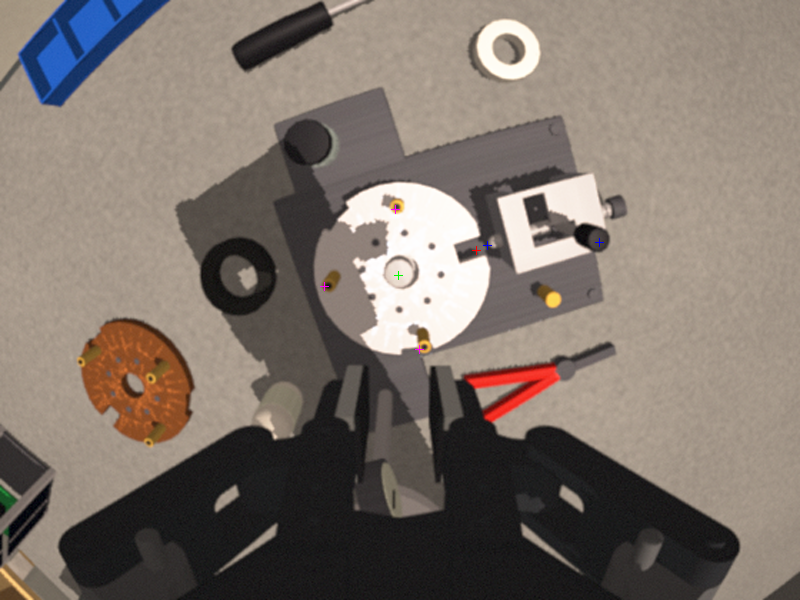

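The deep notch (470,252) lies on the line from the spindle (401,271) to the bolt tip (487,245), within about 1°. Next is the knob at (598,238).

Run:
```python
from h import *
st=pose(.5706,.0378,.221,-123);k=fx(.125,0);print(k)
a=np.array([.5706,.0378]);L=lambda s:(*(a+(k-a)*s),.221-.06*s,-123+17.4*s)
rows([L(s) for s in (.33,.66,1,1)],st)
```

```text
[ 0.53688502 -0.08199532]
[[0.0122, 0.0392, 0.0198, 0.0, 0.0, -0.1002], [0.0244, 0.0784, 0.0396, 0.0, 0.0, -0.2004], [0.037, 0.1188, 0.06, 0.0, 0.0, -0.3037], [0.037, 0.1188, 0.06, 0.0, 0.0, -0.3037]]
```

Request:
carry_out(deltas=[0.012,0.039,0.02,0,0,-0.1,0.024,0.078,0.04,0,0,-0.2,0.037,0.119,0.06,0,0,-0.304,0.037,0.119,0.06,0,0,-0.304], grip=50)

```text
time: 7.8
eef_pos: [0.5339, -0.0853, 0.1572]
tcp_rot: [0.99, -0.138, -0.004, -0.0]
contact_force: [-1.1, 0.2, -0.8]
opening: 0.499
finger_force: 0.0
```

Run:
```python
from h import *
s=ctrl.get_state();print(s['time'],s['eef_pos'],s['tcp_rot'],s['contact_force'],s['qpos'])
KT=wrist_model();im,d=ctrl.read_camera('wrist')
im=cv2.resize(im,(800,600),interpolation=cv2.INTER_CUBIC)
for p,c in [((*S,.04),(0,255,0)),((*fx(.125,0),.111),(255,0,255))]:
    q=ww2px(p,KT);print(q*800/560)
    cv2.drawMarker(im,tuple(int(round(v*800/560)) for v in q),c,0,8,1)
save(im,'w4.png')
```

```text
7.8 [ 0.53390961 -0.08532223  0.15724337] [ 9.90374147e-01 -1.38366574e-01 -3.67987029e-03 -4.44876839e-04] [-1.13402076  0.16821636 -0.83716079] [-3.45881051e-01  6.97726547e-02  1.96712022e+00 -7.16409158e-04
  1.11208534e+00  1.50286065e+00]
[189.87008371 295.98780643]
[388.32218877 338.58844458]
```

View pics/w4.png

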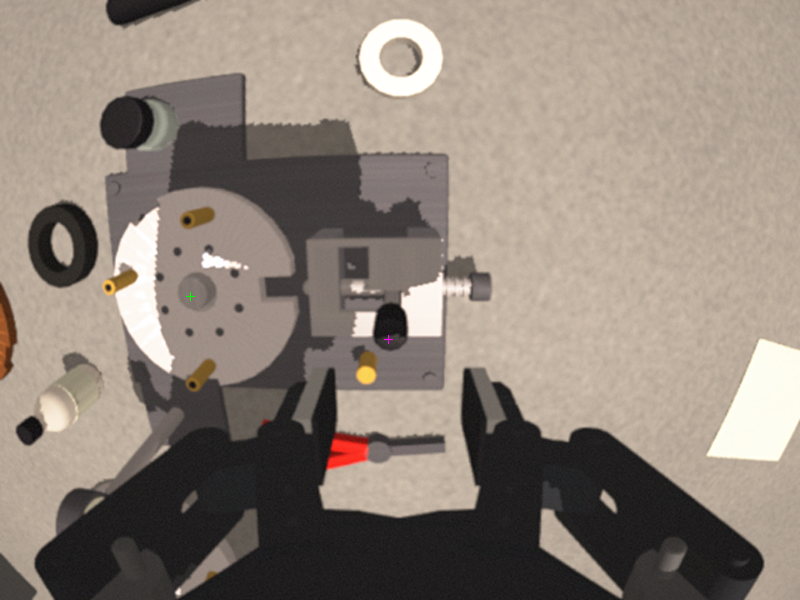

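The knob (390,335) is centred between the fingers, and the notch and bolt are in line (row 287). Descend and grip.

Request:
carry_out(deltas=[0,0,0.03,0,0,0,0,0,0.06,0,0,0,0,0,0.081,0,0,0,0,0,0.081,0,0,0])

```text
time: 8.35
eef_pos: [0.5353, -0.082, 0.0783]
tcp_rot: [0.991, -0.136, -0.002, -0.001]
contact_force: [0.2, -0.0, 0.1]
opening: 0.499
finger_force: 0.0
```

Request:
carry_out(deltas=[0,0,0,0,0,0,0,0,0,0,0,0,0,0,0,0,0,0,0,0,0,0,0,0], grip=8, grip_force=30)

```text
time: 8.85
eef_pos: [0.5376, -0.0828, 0.0818]
tcp_rot: [0.991, -0.136, 0.002, -0.001]
contact_force: [2.0, 5.2, 4.1]
opening: 0.177
finger_force: 29.7
```

Request:
carry_out(deltas=[0,-0.006,0,0,0,0,0,-0.012,0,0,0,0,0,-0.018,0,0,0,0,0,-0.023,0,0,0,0,0,-0.023,0,0,0,0])

```text
time: 9.48
eef_pos: [0.5431, -0.0638, 0.0818]
tcp_rot: [0.991, -0.135, 0.001, 0.003]
contact_force: [-1.7, -7.2, 6.1]
opening: 0.176
finger_force: 30.0
```

Request:
carry_out(deltas=[0,-0.002,0,0,0,0,0,-0.002,0,0,0,0])

```text
time: 9.72
eef_pos: [0.5435, -0.0622, 0.0818]
tcp_rot: [0.991, -0.135, 0.001, 0.003]
contact_force: [-3.0, -6.7, 5.8]
opening: 0.172
finger_force: 30.0
```

Request:
carry_out(deltas=[0,0,0,0,0,0])

```text
time: 9.85
eef_pos: [0.5436, -0.0623, 0.0818]
tcp_rot: [0.991, -0.135, 0.001, 0.003]
contact_force: [-2.2, -7.2, 6.4]
opening: 0.169
finger_force: 30.0
```

Request:
carry_out(deltas=[0,-0.002,0,0,0,0,0,-0.002,0,0,0,0])

```text
time: 10.1
eef_pos: [0.5441, -0.0604, 0.0818]
tcp_rot: [0.991, -0.135, 0.001, 0.003]
contact_force: [-2.1, -8.2, 5.8]
opening: 0.176
finger_force: 30.0
```

Request:
carry_out(deltas=[0,-0.001,0,0,0,0,0,-0.001,0,0,0,0])

```text
time: 10.35
eef_pos: [0.5443, -0.0597, 0.0818]
tcp_rot: [0.991, -0.135, 0.001, 0.004]
contact_force: [-2.8, -8.0, 6.7]
opening: 0.178
finger_force: 30.0
```

Request:
carry_out(deltas=[0.0078,-0.0005,0.0006,0,-0.15,0,0.0154,-0.0005,0.0023,0,-0.3,0])

```text
time: 10.6
eef_pos: [0.5586, -0.0636, 0.0793]
tcp_rot: [0.979, -0.134, -0.15, -0.017]
contact_force: [-2.0, -7.4, 0.5]
opening: 0.173
finger_force: 29.8
```

Request:
carry_out(deltas=[0.0078,0,0.0006,0,-0.15,0,0.0159,0,0.0025,0,-0.31,0,0.0159,0,0.0025,0,-0.31,0])

```text
time: 10.98
eef_pos: [0.5739, -0.0687, 0.0699]
tcp_rot: [0.945, -0.13, -0.299, -0.037]
contact_force: [-0.9, -8.9, 2.3]
opening: 0.178
finger_force: 31.0
```

Request:
carry_out(deltas=[0,0.003,0,0,0,0,0,0.006,0,0,0,0,0,0.0075,0,0,0,0,0,0.0075,0,0,0,0])

```text
time: 11.48
eef_pos: [0.5711, -0.0749, 0.0707]
tcp_rot: [0.945, -0.13, -0.296, -0.037]
contact_force: [1.1, -8.2, 1.1]
opening: 0.18
finger_force: 30.7
```

Request:
carry_out(deltas=[0,0.0015,0,0,0,0,0,0.0015,0,0,0,0])

```text
time: 11.72
eef_pos: [0.5709, -0.0751, 0.0708]
tcp_rot: [0.945, -0.13, -0.296, -0.038]
contact_force: [1.9, -6.2, 0.7]
opening: 0.176
finger_force: 30.7
```

Request:
carry_out(deltas=[0,0.001,0,0,0,0,0,0.001,0,0,0,0])

```text
time: 11.98
eef_pos: [0.5708, -0.0751, 0.0709]
tcp_rot: [0.945, -0.13, -0.296, -0.039]
contact_force: [3.8, -5.1, 0.4]
opening: 0.177
finger_force: 30.7
```

Request:
carry_out(deltas=[0,0.002,0,0,0,0,0,0.002,0,0,0,0])

```text
time: 12.22
eef_pos: [0.5707, -0.0753, 0.0709]
tcp_rot: [0.945, -0.13, -0.296, -0.041]
contact_force: [3.9, -1.7, 0.5]
opening: 0.175
finger_force: 30.8
```

Request:
carry_out(deltas=[0,0,0,0,0,0,0,0,0,0,0,0,0,0,0,0,0,0], grip=45)

```text
time: 12.6
eef_pos: [0.5688, -0.0751, 0.0706]
tcp_rot: [0.945, -0.13, -0.298, -0.041]
contact_force: [-0.6, -0.6, 0.4]
opening: 0.45
finger_force: 0.0
```

Request:
carry_out(deltas=[0,0,-0.03,0,0,0,0,0,-0.08,0,0,0,0,0,-0.12,0,0,0,0,0,-0.12,0,0,0])

```text
time: 13.1
eef_pos: [0.6381, -0.0948, 0.1727]
tcp_rot: [0.946, -0.13, -0.294, -0.04]
contact_force: [0.1, 0.4, -0.1]
opening: 0.45
finger_force: 0.0
```

Run:
```python
from h import *
s=ctrl.get_state();print(s['time'],s['eef_pos'],s['contact_force'])
im,d=ctrl.read_camera('wrist')
save(cv2.resize(im,(800,600),interpolation=cv2.INTER_CUBIC),'w5.png')
```

```text
13.1 [ 0.63808949 -0.09480313  0.17273215] [ 0.07728334  0.42043134 -0.05589108]
```

View pics/w5.png

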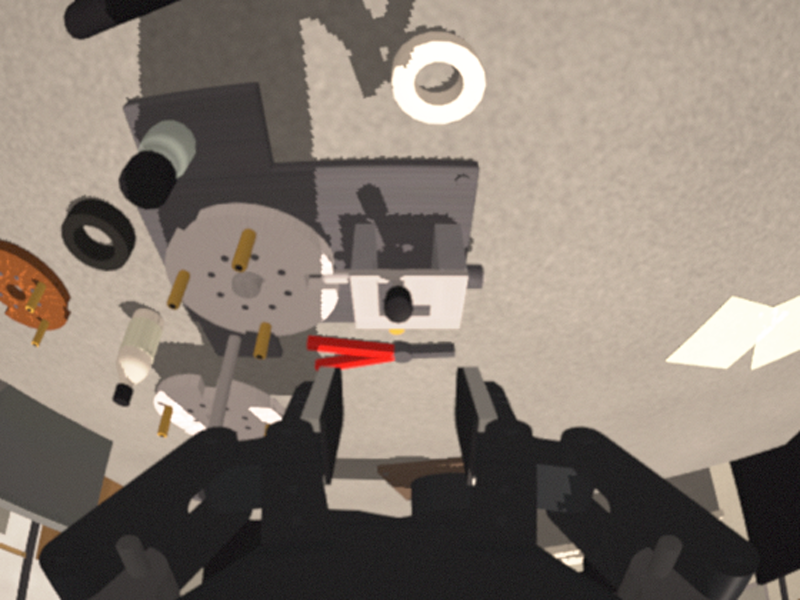

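The bolt rod is in the notch at (325,280). The knob, seen end-on at (398,303) from the tilted wrist, is held in the pocket with travel about 0.0156 m. The gripper is clear, so I hand in.

```bash
python3 -c "
from plant import ctrl
print(ctrl.sign_off())"
```

```text
the job is handed in; nothing more can be done
None
```

The job is handed in at about 13 s on the clock. The deep notch faces the bolt, the bolt is in it with the handle swung over into the pocket, and it stayed in when released, but the hand-in returned no verdict.

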